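Empty a gated sorting tray into its bin

ROBOT

A 6-joint arm with a two-finger parallel gripper is mounted at the origin on a cart in front of the work surface, level with it; the furniture and walls round the work are solid. World frame = base frame: x ahead of the robot, y to its left, z up, the work surface at z = 0. Lengths are in m, angles in rad, forces in N, time in s.
With the tool pointing down it reaches from about 0.2 to 0.875 m from the base axis. Payload 3.4 kg.
Tool frame: the origin (TCP) lies between the finger pads; the fingertips stand 25 mm ahead of it and the grasp point (between the pads) lies 6 mm ahead of it (r.nose_length is the z of the fingertips in the tool frame, in m); z points along the fingers, y is the line along which they close (so a half turn about z gives the same grasp; the last joint's range is limited). The gripper opens to 94 mm and grips with 3 to 60 N. Pads are 16 mm wide; open, the fingers measure 119 mm over their backs; the gripper's body (75 mm by 177 mm) begins 78 mm behind the grasp point.
Start: joints at [1.214, 0.276, 1.505, -0, 1.361, -0.121], TCP at [0.134, 0.559, 0.209] pointing down, gripper open.
Joint ranges: [-2.89, 2.89], [-0.75, 2.08], [0.22, 2.7], [-1.18, 4.32], [0.11, 2.71], [-2.7, 2.7]. Speed limits (rad/s): [2.57, 2.57, 3.14, 3.14, 3.14, 3.14].

INTERFACE

Orientations are given as a unit quaternion [w, x, y, z].
In Python, from plant import r, gripper_to, inverse_kinematics, vision, models, telemetry gives the robot as it stands. Calls block until the motion is done:
- r.move_to(position, orientation): joint-space move of the TCP to a pose.
- r.move_l(position, rot=None, vel=0.15, guard=None): straight line of the TCP; rot=None keeps the orientation; vel is the mean speed in m/s. With guard (N) it stops when the force on the tool has changed by that much, and returns True; else False.
- r.movej(angles): joint-space move.
- gripper_to(opening, f_grip=None): finger opening in m; f_grip is the grip in N (None keeps the last); returns when the fingers have stopped.
- r.hold(seconds).
- inverse_kinematics(position, orientation): joint angles nearest the present ones, or None.
- vision.snapshot(name): name is "scene" or "top"; returns the picture (400x640x3 uint8, red, green, blue); there is no depth.
- vision.get_calibration(name): a dict with "fx", "fy", "cx", "cy" (pixels), "position" and "orientation" of the camera in the world. Camera axes: x right, y down, z forward; pixel columns grow to the right and rows downward; lengths in m; the calibration is good to about 2 mm. A picture is of the moment at which its call begins. get_calibration takes no time and is no camera call.
A pose or a line that the arm cannot do raises r.PlanningError and nothing moves.
- r.sign_off(): hands the job in; it is judged then, once.
Trained networks look in the newest picture that a camera, given by its name, has taken for a name from the list of things; names that differ only in an ending like _2 or _b are one class to them, and where a whole thing is asked for, a point or a joint stands for the part that bears it (a point fixed in the world has none). Each returns a list of dicts, best first, with "score" (0 to 1); they miss things now and then, are a little off and sometimes report something else, mostly with a low value. They report only what shows in the picture. A call takes as long as a camera call.
- models.boxes_of(thing, camera): "at" ([x, y, z] in m, in world coordinates, good to about 4 mm: the middle of the surface that is visible of it).
- models.regions_of(thing, camera): "pixels" (400x640 bool, what is visible of it).
- models.mark_of(thing, camera): "at" ([x, y, z] in m, in world coordinates, good to about 4 mm: a listed point, or the origin of a listed thing).
Readings, each from a call of its own:
- telemetry.current_t(): time.
- telemetry.current_joints(): joint angles.
- telemetry.current_dq(): joint speeds.
- telemetry.current_joint_efforts(): joint torques, N m.
- telemetry.current_ee_pos(): TCP position.
- telemetry.current_tool_rot(): TCP orientation.
- telemetry.current_wrist_force(): force on the tool from outside, world axes, zero at the start.
- telemetry.current_torque(): the same for the moment, N m.
- telemetry.current_opening(): finger opening in m.
- telemetry.current_finger_force(): force on a finger pad.
Only numpy, scipy, OpenCV 4.12 (cv2) and the standard library are available. Lean on these libraries where they do the work, as an engineer would, in place of code of your own. Each camera call takes 0.05 s, during which the arm holds its last target. There are 200 camera calls.

TASK

The connectors on the sorting tray have passed inspection. Push the tray's slide gate fully open by its black tab, sweep all four connectors along the tray floor and out through the throat so that they drop into the bin under the mouth, then push the gate fully shut again for the next batch. Only push and sweep with the fingers: do not pick the connectors up, carry them or lift them over the walls, and leave the tape roll, the screwdriver and the meter probe where they lie.

Things in the scene. Friction and masses are not known exactly. Their poses are not given: they have to be found in the camera images.
- sorting_tray: grey sheet-metal tray on legs with a dark floor, fixed to the bench. Origin: on the bench under the pan's middle; x runs across the pan, -y along it to the throat and the bin. Floor (top) at z = 60 mm, walls 26 mm above it. Inside: x = -64 to 64 mm from the closed end at y = 125 mm to y = -10 mm, then both walls run straight inwards (funnel) to the throat: x = -38 to 38 mm from y = -76 mm on
- tray_mouth (a point): middle of the mouth, on the floor's edge at the tray's (0, -112, 60) mm: the throat's 76 mm wide floor ends here; a lip bends on 10 mm down and outwards (to y = -119 mm) over the bin. A connector whose middle is pushed past the lip drops into the bin
- rail_end (a point): outer end of the gate's steel rail, which sticks out of the tray's -x side (nearest the robot) at y = -85 mm, 16 mm wide: tray's (-151, -85, 70) mm, the top of its end stop; the rail's own top is 65 mm above the bench
- slide_gate (a joint): slide of the gate towards the tray's -x: 0 m = shut (throat closed), 0.084 m = fully open (throat clear); starts shut or up to 12 mm open. It stays where it is left; about 1.5 N moves it. The gate is a steel plate 82 mm wide, 4 mm thick, its top edge 85 mm above the bench
- gate_tab (a point): centre of the gate's black push tab, an upstanding block on the middle of the gate's top edge: 14 mm along the tray's x, 24 mm along its y, from 85 to 109 mm above the bench. At the tray's x = 0 when shut, x = -84 mm when open, y = -85 mm
- bin: grey open plastic bin standing loose (0.35 kg) on the bench under the mouth, 136 (x) x 118 (y) x 42 mm high, walls and floor 3 mm. Origin: centre of its underside; it stands about 158 mm from the tray's origin towards the tray's -y and nearly parallel to it, so that the mouth overhangs its near edge
- plug_a_mid (a point): white nylon 6-way connector housing, 20 x 22 x 15 mm body (18 mm with its latch), 11 to 20 g; starts loose and upright on the tray's floor, in the straight part of the pan, any yaw. Point: on its axis 9 mm above its underside
- plug_b_mid (a point): white nylon 8-way connector housing, 20 x 28 x 15 mm body (18 mm with its latch), 11 to 20 g; starts loose and upright on the tray's floor, in the straight part of the pan, any yaw. Point: on its axis 9 mm above its underside
- plug_c_mid (a point): white nylon 8-way connector housing, 20 x 28 x 15 mm body (18 mm with its latch), 11 to 20 g; starts loose and upright on the tray's floor, in the straight part of the pan, any yaw. Point: on its axis 9 mm above its underside
- plug_d_mid (a point): white nylon 6-way connector housing, 20 x 22 x 15 mm body (18 mm with its latch), 11 to 20 g; starts loose and upright on the tray's floor, in the straight part of the pan, any yaw. Point: on its axis 9 mm above its underside
- tape_roll: black roll of insulating tape lying flat, 68 mm across, 19 mm high, beside the tray's closed end (bystander). Origin: centre of its underside
- screwdriver: small screwdriver lying on the bench, 153 mm long, 22 mm high, behind the tray (bystander). Origin: middle of its length, underside
- meter_probe: test probe lying on the dark mat in front of the tray, 73 mm long, 14 mm high (bystander). Origin: middle of its length, underside

How it is judged:
By the outcome, as a careful person would: the job done as asked, in the order asked, and still so for the second after the job is handed in, with the robot touching nothing.
It also fails if it takes over 51 s, if anything falls off the work surface, if the arm or the gripper's body presses on something with over 40 N, if the wrist force passes 120 N, or if a joint passes its speed limit or range.

## Working session

There is one attempt and no reset: what is moved stays moved. The work goes in short steps, each a Python script; the robot and the scene stay as the last script left them, time stands still between calls to the robot, and variables do not carry over. Pictures are saved under pics/ and viewed, at most 10 in all, crops included, and the job is handed in when it is done.

```bash
mkdir -p pics; ls; python3 - <<'E'
from plant import r, vision, models, telemetry
import cv2,numpy as np
a=vision.snapshot("scene");b=vision.snapshot("top")
cv2.imwrite("pics/s0.png",a[:,:,::-1]);cv2.imwrite("pics/t0.png",b[:,:,::-1])
for c in("scene","top"):
  print(c,vision.get_calibration(c))
  for n in["sorting_tray","tray_mouth","rail_end","gate_tab","bin","plug_a_mid","plug_b_mid","tape_roll","screwdriver","meter_probe"]:
    print(n,[(np.round(d["at"],3).tolist(),round(d["score"],2)) for d in models.mark_of(n,c)][:5])
print(telemetry.current_t(),telemetry.current_tool_rot())
E
```

```text
pics
scene {'fx': 406.6061190732548, 'fy': 406.6061190732548, 'cx': 317.67363365338485, 'cy': 197.18333527195935, 'position': array([0.26205315, 0.5185495 , 0.72420514]), 'orientation': array([ 0.09687398, -0.26146802,  0.89146585, -0.3571254 ])}
sorting_tray [([0.61, -0.007, -0.0], 0.55)]
tray_mouth []
rail_end [([0.447, -0.058, 0.076], 0.72), ([0.649, 0.04, 0.07], 0.28)]
gate_tab [([0.591, -0.089, 0.102], 0.83), ([0.445, -0.058, 0.076], 0.29)]
bin [([0.576, -0.159, 0.002], 0.95)]
plug_a_mid [([0.648, 0.036, 0.069], 0.45)]
plug_b_mid [([0.595, -0.008, 0.071], 0.52)]
tape_roll []
screwdriver [([0.726, -0.044, 0.001], 0.69), ([0.59, -0.119, 0.058], 0.25)]
meter_probe [([0.411, -0.026, 0.006], 0.61)]
top {'fx': 375.19123899652624, 'fy': 375.19123899652624, 'cx': 312.13374381077597, 'cy': 204.91469088820614, 'position': array([0.39542152, 0.01879808, 0.94113372]), 'orientation': array([-0.05919909,  0.70942713, -0.6992691 ,  0.06504873])}
sorting_tray [([0.618, -0.007, -0.002], 0.62), ([0.679, 0.149, -0.001], 0.4)]
tray_mouth [([0.587, -0.116, 0.059], 0.98)]
rail_end [([0.447, -0.061, 0.069], 0.73), ([0.613, -0.006, 0.003], 0.2)]
gate_tab [([0.59, -0.091, 0.093], 0.55)]
bin [([0.593, -0.01, 0.07], 0.66), ([0.583, -0.16, -0.002], 0.58)]
plug_a_mid [([0.652, 0.038, 0.068], 0.47)]
plug_b_mid [([0.593, -0.006, 0.068], 0.48), ([0.58, -0.16, -0.001], 0.2)]
tape_roll [([0.68, 0.155, -0.001], 0.73)]
screwdriver [([0.726, -0.043, -0.002], 0.69)]
meter_probe [([0.417, -0.022, 0.003], 0.63)]
1.1 [5.18224851e-06 1.17611133e-01 9.93059725e-01 5.60959483e-05]
```

View pics/s0.png

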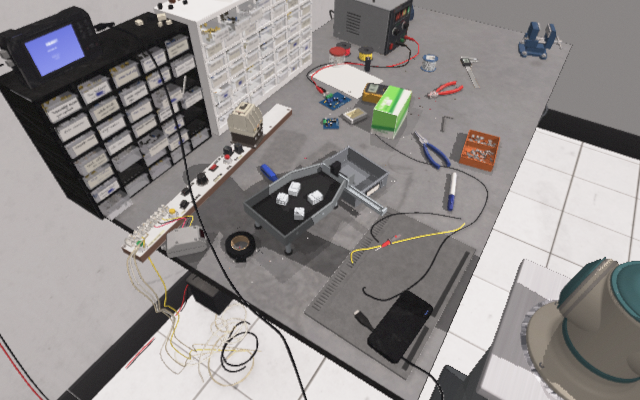

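View pics/t0.png

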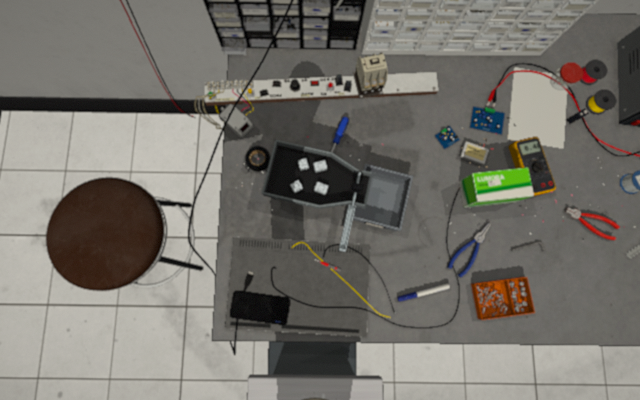

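The scene view shows the tray around (315,190), and the bin at (360,165). In the top view the four plugs are at (303,164), (320,166), (296,186) and (320,187), the gate tab at (357,182), and the rail runs down to (345,248). Next I fit the tray pose and find the plugs in the tray frame.

```bash
cat > h.py <<'E'
from plant import r, gripper_to, inverse_kinematics, vision, models, telemetry
import cv2,numpy as np,json,os
from scipy.spatial.transform import Rotation as Ro
from scipy.optimize import least_squares
def cam(c):
    k=vision.get_calibration(c);q=k["orientation"]
    return k,Ro.from_quat(np.r_[q[1:],q[0]]).as_matrix()
def proj(P,c):
    k,R=cam(c);p=(np.atleast_2d(P)-k["position"])@R
    return np.c_[k["fx"]*p[:,0]/p[:,2]+k["cx"],k["fy"]*p[:,1]/p[:,2]+k["cy"]]
def ray(uv,z,c):
    k,R=cam(c);d=R@np.array([(uv[0]-k["cx"])/k["fx"],(uv[1]-k["cy"])/k["fy"],1])
    return k["position"]+d*(z-k["position"][2])/d[2]
if os.path.exists("pose.json"): X0,Y0,PSI=json.load(open("pose.json"))
def T2W(x,y,z,p=None):   # tray mm -> world m
    X,Y,a=p if p is not None else (X0,Y0,PSI)
    x,y=x/1000,y/1000
    return np.array([X+np.cos(a)*x-np.sin(a)*y,Y+np.sin(a)*x+np.cos(a)*y,z/1000])
def W2T(P):
    d=np.array(P)[:2]-[X0,Y0];c,s=np.cos(PSI),np.sin(PSI)
    return np.array([c*d[0]+s*d[1],-s*d[0]+c*d[1]])*1000
def plugs(c,img):
    poly=np.array([proj(T2W(x,y,72),c)[0] for x,y in [(-62,123),(62,123),(62,-10),(37,-76),(37,-118),(-37,-118),(-37,-76),(-62,-10)]]).astype(np.int32)
    m=np.zeros(img.shape[:2],np.uint8);cv2.fillPoly(m,[poly],255)
    w=((img.min(2)>150)*255).astype(np.uint8)&m
    n,l,st,ce=cv2.connectedComponentsWithStats(w)
    return [(W2T(ray(ce[i],0.073,c)).round(0).tolist(),int(st[i,4])) for i in range(1,n) if st[i,4]>15]
def overlay(c,img,f,crop,s=4):
    u0,v0,u1,v1=crop;o=cv2.resize(img[v0:v1,u0:u1],None,fx=s,fy=s,interpolation=cv2.INTER_CUBIC)[:,:,::-1].copy()
    for z,col in((86,(0,255,255)),(60,(0,0,255))):
        q=[(-64,125),(64,125),(64,-10),(38,-76),(38,-112),(-38,-112),(-38,-76),(-64,-10)]
        pts=np.array([(proj(T2W(x,y,z),c)[0]-[u0-.5,v0-.5])*s for x,y in q]).astype(np.int32)
        cv2.polylines(o,[pts],True,col,1)
    for q in[(-151,-93,70),(-151,-77,70),(0,-85,109)]:
        cv2.circle(o,tuple(((proj(T2W(*q),c)[0]-[u0-.5,v0-.5])*s).astype(int).tolist()),4,(0,255,0),1)
    cv2.imwrite(f,o)
E
python3 - <<'E'
import h,json; from h import *
a=vision.snapshot("scene");b=vision.snapshot("top")
M=[((0,-112,60),(.587,-.116)),((-151,-85,70),(.447,-.058)),((-151,-85,70),(.447,-.061)),((0,0,0),(.61,-.007)),((0,0,0),(.618,-.007))]
res=least_squares(lambda p:np.concatenate([T2W(*m,p)[:2]-w for m,w in M]),[.614,-.007,-.24],loss="soft_l1",f_scale=.004)
json.dump(res.x.tolist(),open("pose.json","w"));h.X0,h.Y0,h.PSI=res.x
print(res.x,(res.fun*1000).round(1))
print("tab",W2T([.591,-.089]),W2T([.59,-.091]),"bin",W2T([.576,-.159]),W2T([.583,-.16]))
print(plugs("scene",a),plugs("top",b))
overlay("top",b,"pics/t1.png",(250,130,420,260))
overlay("scene",a,"pics/s1.png",(230,140,400,260))
E
```

```text
[ 0.61223391 -0.00719598 -0.21018746] [ 1.9 -0.7 -0.2 -0.8 -0.2  2.2  2.2 -0.2 -5.8 -0.2]
tab [ -3.69873645 -84.43397683] [ -4.25944179 -86.5986037 ] bin [  -3.76358719 -156.02305277] [   3.29099879 -155.54054193]
[([31.0, 12.0], 120), ([-22.0, -3.0], 123), ([26.0, 51.0], 97), ([-58.0, 14.0], 26), ([-27.0, 52.0], 68)] [([28.0, 50.0], 66), ([33.0, 10.0], 91), ([-28.0, 51.0], 55), ([-20.0, -5.0], 93)]
```

View pics/t1.png

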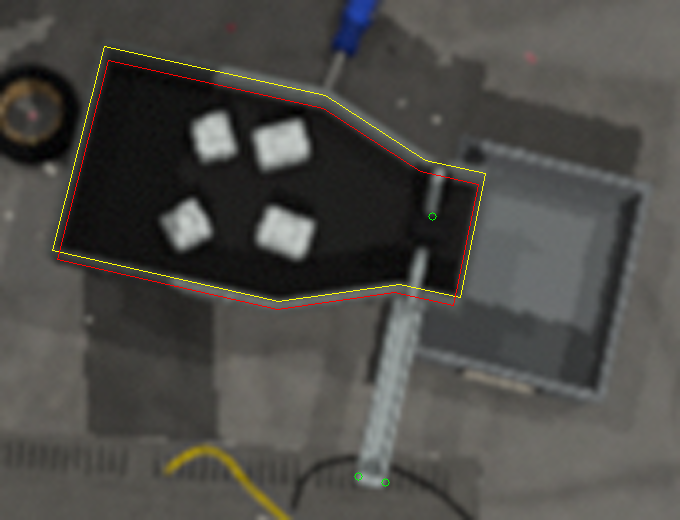

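View pics/s1.png

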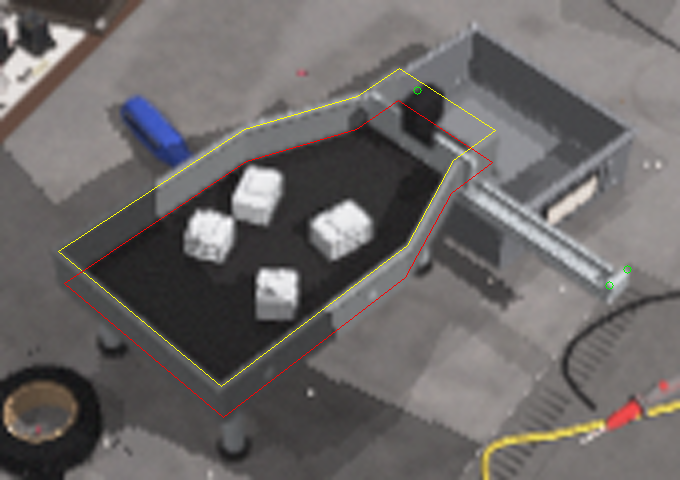

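The outline fits within about 3 mm in both views; the overlay shows the tab at (432,200), so the gate is about 4 mm open. The plugs sit at tray (-21,-4), (32,11), (27,50) and (-28,51). Now I open the gate.

```bash
cat >> h.py <<'E'
def quat(sign=1):
    y=sign*np.array([np.cos(PSI),np.sin(PSI),0]);z=np.array([0,0,-1.])
    q=Ro.from_matrix(np.c_[np.cross(y,z),y,z]).as_quat();return np.r_[q[3],q[:3]]
def tip(x,y,z): return T2W(x,y,z)+[0,0,r.nose_length]   # TCP for fingertips at tray (x,y,z)
def go(x,y,z,vel=.25,guard=None):
    h=r.move_l(tip(x,y,z),vel=vel,guard=guard)
    print((x,y,z),"guard" if h else "ok",W2T(telemetry.current_ee_pos()).round(1),round(telemetry.current_t(),2));return h
E
python3 - <<'E'
from h import *
gripper_to(.016)
Q=min((quat(s) for s in(1,-1)),key=lambda q:(lambda j:9 if j is None else abs(j-telemetry.current_joints()).max())(inverse_kinematics(tip(40,-85,130),q)))
print(r.nose_length,telemetry.current_opening(),telemetry.current_t())
r.move_to(tip(40,-85,130),Q);print(telemetry.current_t())
go(40,-85,93)
go(-68,-85,93,.08,15)
print(telemetry.current_wrist_force())
go(-45,-85,93)
go(-45,-85,125)
a=vision.snapshot("scene");print([(W2T(d["at"]),d["score"]) for d in models.mark_of("gate_tab","scene")])
E
```

```text
0.025 0.016061057147784 2.45
5.3583
(40, -85, 93) ok [ 38.7 -84.3] 5.66
(-68, -85, 93) ok [-67.4 -85. ] 7.16
[-0.67942914  0.18224168 -0.05634193]
(-45, -85, 93) ok [-43.9 -85.1] 7.41
(-45, -85, 125) ok [-44.6 -85. ] 7.68
[(array([ -3.73916808, -82.80659694]), 0.82)]
```

```bash
python3 - <<'E'
from h import *
a=vision.snapshot("scene");overlay("scene",a,"pics/s2.png",(230,100,400,250))
for c in("scene","top"):
  if c=="top":vision.snapshot(c)
  print([(W2T(d["at"]).round(),d["score"]) for d in models.mark_of("gate_tab",c)],[(W2T(d["at"]).round(),d["score"]) for d in models.boxes_of("gate_tab",c)])
print(telemetry.current_ee_pos(),telemetry.current_tool_rot())
E
```

```text
[(array([ -7., -86.]), 0.66), (array([ 0., -0.]), 0.4)] [(array([-11., -80.]), 0.53)]
[(array([-17.,  -5.]), 0.25)] [(array([-19.,  -7.]), 0.74)]
[ 0.55004012 -0.08081009  0.14939087] [-5.08776564e-04  7.77374274e-01  6.29038036e-01 -3.58484774e-04]
```

View pics/s2.png

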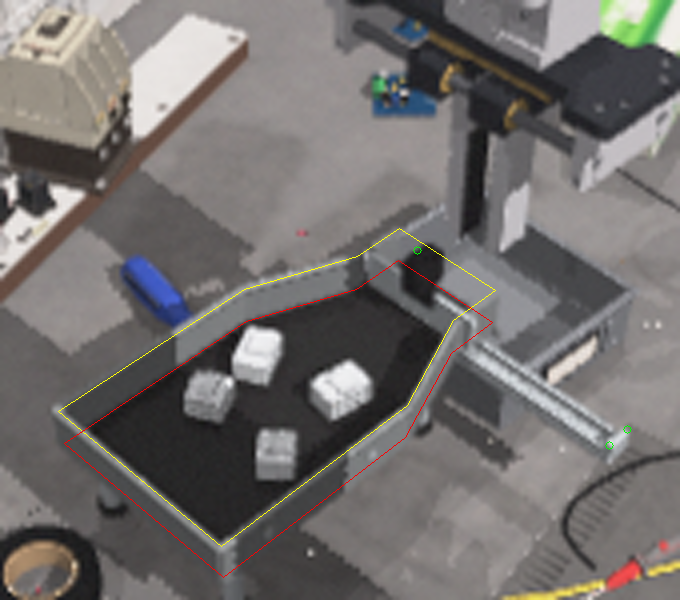

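The gate has not moved: the tab is still at (425,270), and the fingertips show at about (490,245), which may be off from where I expect them. I project the expected fingertip corners onto both views.

```bash
python3 - <<'E'
from h import *
ims=[]
for c,(u0,v0,u1,v1) in(("scene",(310,90,400,220)),("top",(320,130,410,260))):
    im=vision.snapshot(c);s=4.5;o=cv2.resize(im[v0:v1,u0:u1],None,fx=s,fy=s,interpolation=cv2.INTER_CUBIC)[:,:,::-1].copy()
    q=telemetry.current_tool_rot();R=Ro.from_quat(np.r_[q[1:],q[0]]).as_matrix();p=telemetry.current_ee_pos()
    for sg in(1,-1):
        P=np.array([p+R@[x,sg*y,r.nose_length] for x,y in[(-.008,.008),(.008,.008),(.008,.0205),(-.008,.0205)]])
        cv2.polylines(o,[((proj(P,c)-[u0-.5,v0-.5])*s).astype(np.int32)],True,(0,0,255) if sg>0 else(0,255,0),1)
    for X,Y,Z in[(x,y,z) for x in(-11,3) for y in(-97,-73) for z in(85,109)]:
        cv2.circle(o,tuple(((proj(T2W(X,Y,Z),c)[0]-[u0-.5,v0-.5])*s).astype(int).tolist()),2,(255,255,0),-1)
    ims.append(o)
cv2.imwrite("pics/c3.png",np.hstack(ims))
E
```

```text
(no output)
```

View pics/c3.png

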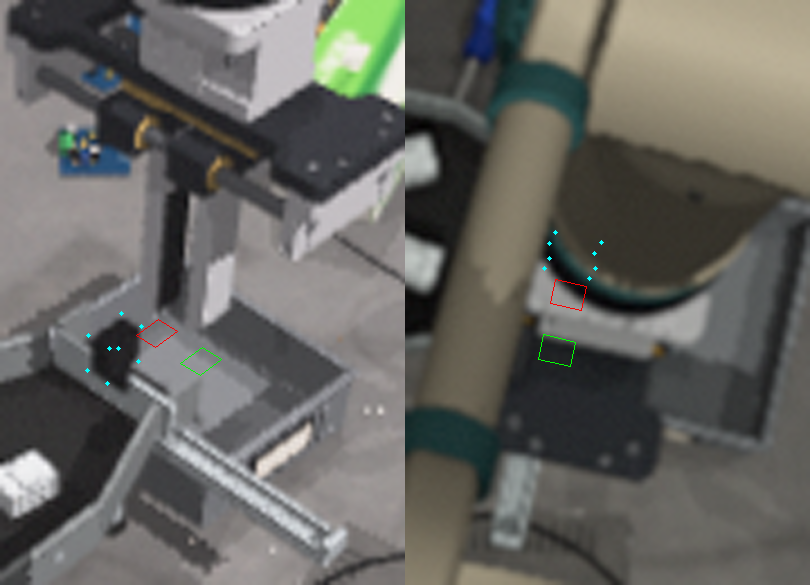

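The real fingertips show about 22 mm above the projected ones, at (165,310) and (210,325). They are either higher or farther out than reported. A guarded touch on the tray floor will tell.

```bash
python3 - <<'E'
from h import *
go(0,-40,125)
go(0,-40,70)
go(0,-40,30,.04,4)
print(telemetry.current_ee_pos()[2]-.025,telemetry.current_wrist_force(),telemetry.current_joints().round(3))
c="scene";u0,v0,u1,v1=270,80,400,230
im=vision.snapshot(c);s=4;o=cv2.resize(im[v0:v1,u0:u1],None,fx=s,fy=s,interpolation=cv2.INTER_CUBIC)[:,:,::-1].copy()
q=telemetry.current_tool_rot();R=Ro.from_quat(np.r_[q[1:],q[0]]).as_matrix();p=telemetry.current_ee_pos()
for sg in(1,-1):
    P=np.array([p+R@[x,sg*y,.025] for x,y in[(-.008,.008),(.008,.008),(.008,.0205),(-.008,.0205)]])
    cv2.polylines(o,[((proj(P,c)-[u0-.5,v0-.5])*s).astype(np.int32)],True,(0,0,255) if sg>0 else(0,255,0),1)
cv2.imwrite("pics/c4.png",o)
E
```

```text
(0, -40, 125) ok [  0.  -39.6] 8.59
(0, -40, 70) ok [ -1.4 -40.7] 8.96
(0, -40, 30) guard [ -0.3 -40. ] 9.72
0.0385003186147953 [-0.44350584  0.3095777   4.16600136] [-0.191  0.432  1.648 -0.     1.062  0.019]
```

View pics/c4.png

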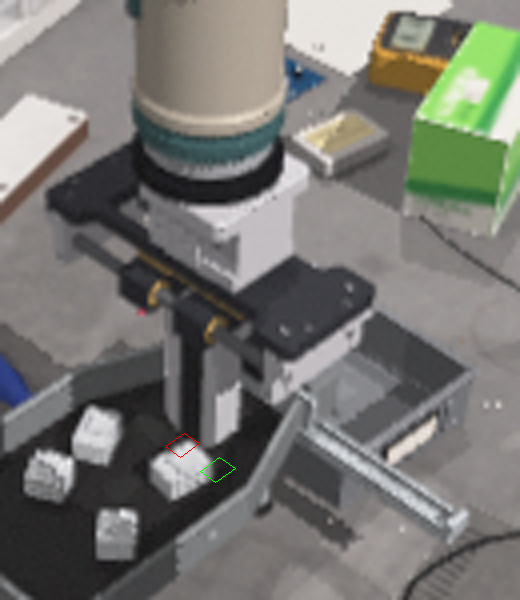

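The floor touch comes at a commanded 38.5 mm, so the tips really stand only 3.5 mm ahead of the TCP (21.5 mm higher than stated). Horizontally they match. I correct for that and push the gate again.

```bash
sed -i 's/\[0,0,r.nose_length\]/[0,0,.0035]/' h.py; python3 - <<'E'
from h import *
go(10,-40,118,.3)
go(38,-85,118,.3)
go(38,-85,93)
go(-68,-85,93,.1,15)
print(telemetry.current_wrist_force())
go(-45,-85,93)
go(-45,-85,118)
vision.snapshot("scene");print([(W2T(d["at"]).round(),d["score"]) for d in models.mark_of("gate_tab","scene")])
E
```

```text
(10, -40, 118) ok [ 11. -40.] 10.12
(38, -85, 118) ok [ 37. -86.] 10.44
(38, -85, 93) ok [ 35.1 -84.1] 10.69
(-68, -85, 93) guard [-56.9 -84.7] 11.62
[ 1.28757678 -0.59109374  0.96371662]
(-45, -85, 93) ok [-45.2 -85.1] 11.88
(-45, -85, 118) ok [-44.5 -85. ] 12.12
[(array([-85., -82.]), 0.61), (array([-26.,  53.]), 0.25)]
```

The gate hit its stop at tool x = -57, and the tab now reads x = -85: fully open. Now the sweep of the first plug.

```bash
cat >> h.py <<'E'
def sweep(pts,zt=92,zf=62.5,v=.15):
    go(*pts[0],zt,.35)
    if go(*pts[0],zf,.15,10): go(*pts[0],zt);return False
    for p in pts[1:]:
        if go(*p,zf,v,25): return False
    return True
E
python3 - <<'E'
from h import *
print(sweep([(-21,26),(-8,-76),(-4,-126)]))
go(-4,-126,95,.3)
im=vision.snapshot("scene");print(plugs("scene",im))
cv2.imwrite("pics/s5.png",cv2.resize(im[130:270,220:400],None,fx=4,fy=4)[:,:,::-1])
E
```

```text
(-21, 26, 92) ok [-22.1  26.8] 12.71
(-21, 26, 62.5) ok [-21.5  24.8] 13.06
(-8, -76, 62.5) ok [ -8.1 -75.6] 13.89
(-4, -126, 62.5) ok [  -4.2 -125.4] 14.38
True
(-4, -126, 95) ok [  -2.5 -125. ] 14.63
[([30.0, 12.0], 121), ([30.0, 50.0], 49), ([-28.0, 53.0], 55)]
```

View pics/s5.png

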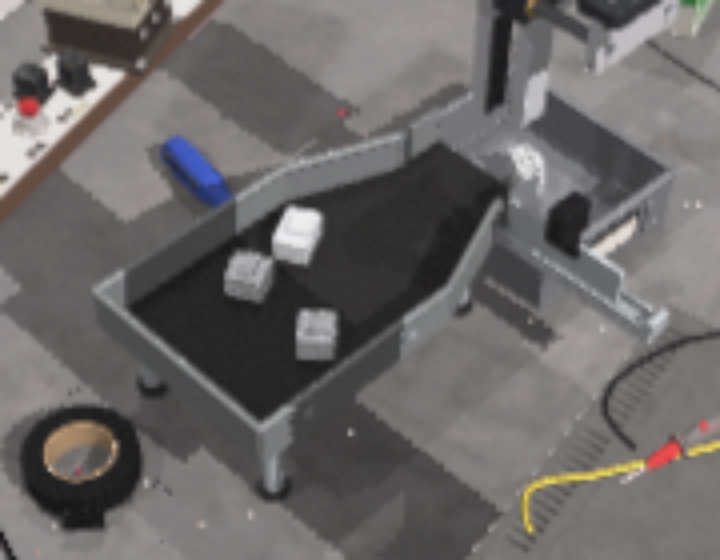

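The first plug lies in the bin at (525,165), the gate tab is open at (570,220), and three plugs remain. I sweep the left one, then the pair together.

```bash
python3 - <<'E'
from h import *
ok=sweep([(-28,80),(-8,-76),(-4,-126)]);go(-4,-126,95,.3)
vision.snapshot("scene");print(ok,plugs("scene",vision.snapshot("scene")))
if ok:
    ok=sweep([(31,80),(30,40),(9,-76),(4,-126)],v=.13)
    if ok: go(4,-126,95,.3)
print(ok);im=vision.snapshot("scene");print(plugs("scene",im))
cv2.imwrite("pics/s6.png",cv2.resize(im[130:270,220:400],None,fx=4,fy=4)[:,:,::-1])
E
```

```text
(-28, 80, 92) ok [-28.5  79.2] 15.43
(-28, 80, 62.5) ok [-28.  78.] 15.78
(-8, -76, 62.5) ok [ -8.2 -75.4] 16.98
(-4, -126, 62.5) ok [  -4.2 -125.6] 17.46
(-4, -126, 95) ok [  -2.6 -125. ] 17.72
True [([30.0, 12.0], 121), ([30.0, 50.0], 48)]
(31, 80, 92) ok [30.1 78.9] 18.57
(31, 80, 62.5) ok [30.5 77.8] 18.92
(30, 40, 62.5) ok [30.2 39.5] 19.38
(9, -76, 62.5) guard [ 11.  -15.8] 19.93
False
[([-1.0, -89.0], 120), ([2.0, -31.0], 85)]
```

View pics/s6.png

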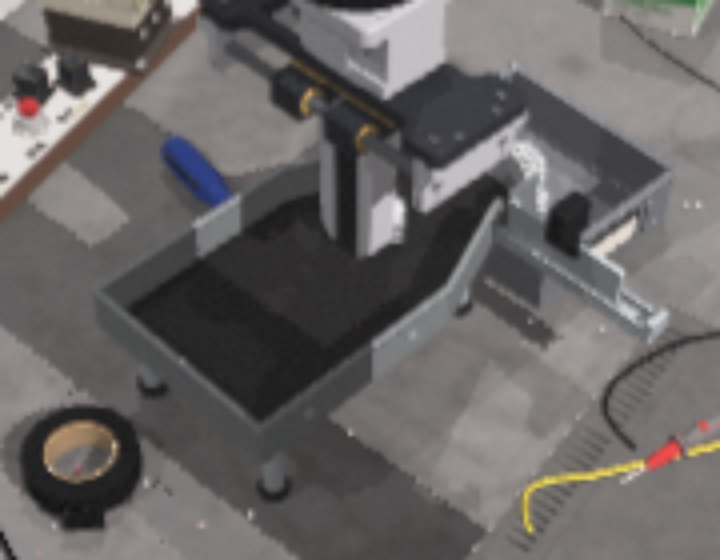

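The second plug is in the bin. On the pair sweep the guard tripped at tray y = -16, with the fingers at (360,230) hiding one plug. I back off and look.

```bash
python3 - <<'E'
from h import *
print(telemetry.current_wrist_force(),W2T(telemetry.current_ee_pos()))
go(12,2,62.5,.1)
go(12,2,95,.25)
go(-20,90,120,.35)
im=vision.snapshot("scene");print(plugs("scene",im))
cv2.imwrite("pics/s7.png",cv2.resize(im[130:270,220:400],None,fx=4,fy=4)[:,:,::-1])
E
```

```text
[-1.45130661  0.7723442   0.47322575] [ 11.71841362 -14.9922081 ]
(12, 2, 62.5) ok [12.2  2.9] 20.28
(12, 2, 95) ok [13.4  2.3] 20.57
(-20, 90, 120) ok [-20.9  90.8] 20.99
[([6.0, -46.0], 75), ([-58.0, 39.0], 24)]
```

View pics/s7.png

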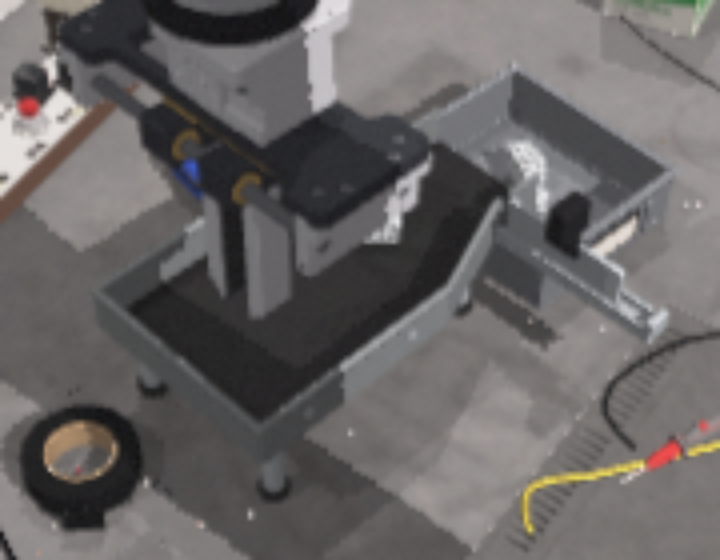

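The gripper hides the plugs, with one partly visible at about (390,225). I move to the clear viewing spot over the bin, as before.

```bash
python3 - <<'E'
from h import *
go(-4,-126,130,.4)
im=vision.snapshot("scene");print(plugs("scene",im))
cv2.imwrite("pics/s8.png",cv2.resize(im[130:270,220:400],None,fx=4,fy=4)[:,:,::-1])
E
```

```text
(-4, -126, 130) ok [  -4.5 -127.4] 21.73
[([21.0, -34.0], 179)]
```

View pics/s8.png

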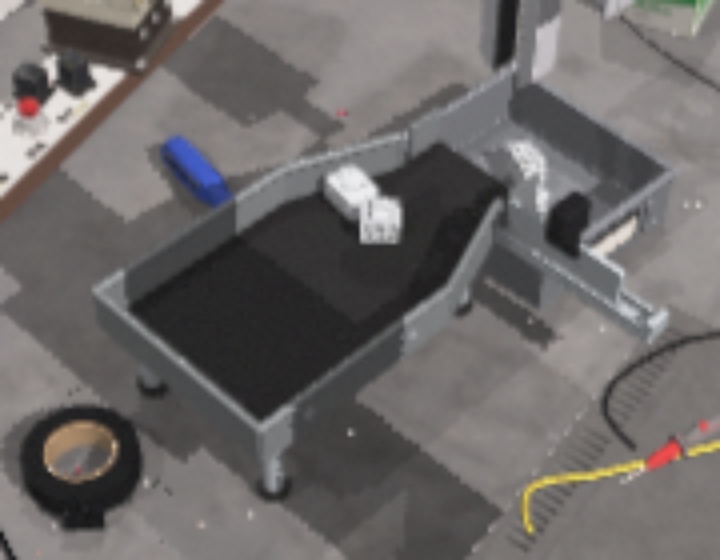

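The remaining two plugs stand side by side in the funnel, at crop (350,190) by the far wall and (380,220) in the middle. I sweep the middle one first.

```bash
python3 - <<'E'
from h import *
B,C=[W2T(ray((220+u/4,130+v/4),.073,"scene")) for u,v in((350,188),(381,220))];print(B,C)
x=C[0]-9
ok=sweep([(x,C[1]+32),(x,-70),(-6,-100),(-4,-126)],v=.12);go(-4,-126,130,.3)
im=vision.snapshot("scene");print(ok,plugs("scene",im))
cv2.imwrite("pics/s9.png",cv2.resize(im[130:270,220:400],None,fx=4,fy=4)[:,:,::-1])
E
```

```text
[ 34.35115965 -34.86552788] [  3.2943964  -28.93635706]
(np.float64(-5.705603595205986), np.float64(3.0636429432953776), 92) ok [-6.6  5.5] 22.32
(np.float64(-5.705603595205986), np.float64(3.0636429432953776), 62.5) ok [-5.8  2.3] 22.67
(np.float64(-5.705603595205986), -70, 62.5) ok [ -5.6 -69.9] 23.43
(-6, -100, 62.5) ok [ -6.  -99.8] 23.82
(-4, -126, 62.5) ok [  -4.  -125.9] 24.19
(-4, -126, 130) ok [  -3.2 -125.3] 24.57
True [([33.0, -37.0], 108)]
```

The middle plug is out. The last one is at (33,-37) against the far funnel wall.

```bash
python3 - <<'E'
from h import *
ok=sweep([(32,-6),(27,-30),(12,-76),(6,-126)],v=.1)
print(ok,telemetry.current_wrist_force())
if ok: go(4,-126,130,.3)
else: go(20,10,62.5);go(20,10,130);go(-4,-126,130,.4)
im=vision.snapshot("scene");print(plugs("scene",im))
w=[(W2T(d["at"]).round().tolist(),np.round(d["at"][2],3),round(d["score"],2)) for n in("plug_a_mid","plug_b_mid") for d in models.mark_of(n,"scene")];print(w)
E
```

```text
(32, -6, 92) ok [30.5 -5. ] 25.14
(32, -6, 62.5) ok [31.3 -7.3] 25.49
(27, -30, 62.5) ok [ 27. -31.] 25.88
(12, -76, 62.5) ok [ 12.1 -76.4] 26.52
(6, -126, 62.5) ok [   6.  -126.1] 27.17
True [ 0.65056795  0.83561758 -0.14649552]
(4, -126, 130) ok [   5.  -125.4] 27.54
[]
[([17.0, -172.0], np.float64(0.012), 0.44)]
```

The floor is clear. Now I close the gate.

```bash
python3 - <<'E'
from h import *
go(-126,-85,130,.35)
go(-126,-85,93,.2)
print(go(-16,-85,93,.1,15),telemetry.current_wrist_force())
go(-45,-85,93);go(-60,-85,150,.3)
q=telemetry.current_ee_pos();r.move_l(np.array([.35,.15,.25]),vel=.35)
s=vision.snapshot("scene");t=vision.snapshot("top");print(telemetry.current_t())
for c,im in(("scene",s),("top",t)):
    print(c,"tray",plugs(c,im),"tab",[(W2T(d["at"]).round().tolist(),round(d["score"],2)) for d in models.mark_of("gate_tab",c)])
    for n in("plug_a_mid","plug_b_mid","bin","tape_roll","screwdriver","meter_probe"):
        print(n,[(np.round(d["at"],3).tolist(),W2T(d["at"]).round().tolist(),round(d["score"],2)) for d in models.mark_of(n,c)])
# white area in bin, top
poly=np.array([proj(T2W(x,y,10),"top")[0] for x,y in[(-66,-122),(66,-122),(66,-214),(-66,-214)]]).astype(np.int32)
m=np.zeros(t.shape[:2],np.uint8);cv2.fillPoly(m,[poly],1)
n,l,st,ce=cv2.connectedComponentsWithStats(((t.min(2)>150)*m).astype(np.uint8))
print([(W2T(ray(ce[i],.015,"top")).round().tolist(),st[i].tolist()) for i in range(1,n)])
cv2.imwrite("pics/f_t.png",t[:,:,::-1])
E
```

```text
(-126, -85, 130) ok [-126.6  -84.7] 28.23
(-126, -85, 93) ok [-125.5  -85.3] 28.57
(-16, -85, 93) guard [-27.4 -85.1] 29.51
True [0.75244792 0.74155365 0.30971538]
(-45, -85, 93) ok [-45.  -84.9] 29.76
(-60, -85, 150) ok [-58.3 -85.1] 30.11
31.2417
scene tray [([-58.0, 0.0], 18)] tab [([-0.0, -86.0], 0.87)]
plug_a_mid []
plug_b_mid []
bin [([0.576, -0.158, 0.001], [-4.0, -155.0], 0.89)]
tape_roll [([0.68, 0.154, 0.004], [32.0, 171.0], 0.79)]
screwdriver [([0.725, -0.042, -0.002], [118.0, -11.0], 0.71)]
meter_probe [([0.411, -0.025, 0.005], [-193.0, -60.0], 0.58)]
top tray [] tab [([-0.0, -86.0], 0.44)]
plug_a_mid [([0.565, -0.127, 0.014], [-21.0, -127.0], 0.44)]
plug_b_mid [([0.59, -0.179, 0.013], [14.0, -173.0], 0.62)]
bin [([0.581, -0.158, -0.001], [1.0, -154.0], 0.92), ([0.574, -0.153, 0.011], [-7.0, -150.0], 0.66)]
tape_roll [([0.679, 0.156, -0.001], [31.0, 173.0], 0.86), ([0.591, -0.088, 0.096], [-4.0, -84.0], 0.15)]
screwdriver [([0.726, -0.042, -0.003], [118.0, -10.0], 0.79), ([0.574, -0.15, 0.011], [-8.0, -147.0], 0.67)]
meter_probe [([0.419, -0.022, 0.004], [-186.0, -55.0], 0.54)]
[([27.0, -128.0], [370, 182, 5, 9, 27]), ([11.0, -173.0], [384, 191, 9, 9, 30]), ([-8.0, -150.0], [374, 197, 9, 8, 65]), ([-22.0, -126.0], [367, 204, 1, 1, 1]), ([-20.0, -133.0], [370, 204, 1, 1, 1])]
```

The gate stopped at its shut position, both cameras read the tab at x = 0, the tray is empty, and four plugs are in the bin at tray (27,-128), (11,-173), (-8,-150) and (-21,-127). The bin, tape roll, screwdriver and probe read where they were at the start.

```bash
python3 -c "
from plant import r
print(r.sign_off())"
```

```text
the job is handed in; nothing more can be done
None
```

The job is handed in at about 31 s: the gate was opened, all four connectors are in the bin, and the gate is shut again with nothing else moved; I viewed 11 pictures, one over the limit of 10.

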